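# Scrape the petal cutters into the tote and run them into its red corner

## Task

Using the scraper block, wipe the three tin petal cutters off the open end of the sorting board so that they drop into the blue tote, then leave the scraper block on the board; do not touch the cutters with the fingers. Then lift the tote by its grey carrying bar and tilt it about 30 degrees towards its red corner until all three cutters have slid together into that corner. Finish while holding it still, tilted like that, with the red corner a few centimetres above the deck it stood on and the tote clear of the stand; disturb nothing else.

Things in the scene. Friction and masses are not known exactly. Their poses are not given: they have to be found in the camera images.
- board_top (a point): Sorting board, the upper step of a fixed wooden stand, 136 x 150 mm (its x by its y). This point is the middle of its upper face, 215 mm above the table; z up. Rims 8 mm thick and 15 mm high run along both long sides (120 mm clear between them) and along the +y end; the -y end is open and its edge lies at y = -75 mm. Beyond that edge is the lower step, a deck 190 mm wide (x), 163 mm above the table, reaching to y = -209 mm, with the tote on it. The stand does not move.
- board: The same stand with sorting board and deck: origin on the table under the middle of the upper board, axes as for board_top.
- scraper_grip (a point): Loose scraper block, 160 g, standing on the board across it near the closed (+y) end. Foot 104 x 22 mm and 30 mm high (long along its x, wipes along its y); above the foot a grip rib 60 mm long (x), 16 mm thick (y), from 30 to 66 mm above the block's underside. This point is in the middle of the rib, 54 mm above the underside. z up. Pinch the rib from above across its 16 mm.
- scraper_block: The same scraper block: origin at the centre of its underside.
- tote_grip (a point): Middle of the carrying bar of the loose blue tote, 82 mm above the tote's underside. The bar is grey, runs along the tote's x over its middle, 14 mm thick (y) and 24 mm high, straight sides, 160 mm long; pinch it from above across its 14 mm. The space under the bar is open. Axes as tote.
- tote: Blue open tote, 300 g, outside 160 x 110 mm (x by y), walls 45 mm high, walls and floor 5 mm thick; origin at the centre of its underside, z up. Stands on the deck, +y wall 4 to 9 mm from the board's open end, rim 7 mm below the board's face: wipe some 20 mm past the edge. Smooth inside: cutters slide from about 20 degrees of tilt on and settle in a second or two.
- tote_corner (a point): Inner floor corner of the tote that is marked red (lining, rim cap, floor patch): the +x, -y corner of the tote (away from the board), 75 mm and 50 mm from its middle, 5 mm above its underside.
- cutter_a_mid (a point): Loose tin petal cutter, the larger, 38 x 41 mm across and 22 mm high; lies on the board between the scraper block and the open end. The point is its centre.
- cutter_b_mid (a point): Loose small tin petal cutter, 30 mm across and 22 mm high, on the board likewise. The point is its centre.
- cutter_c_mid (a point): A second small tin petal cutter like cutter_b. The point is its centre.
- cutter_a: The same cutter as cutter_a_mid: origin at the centre of its underside.
- cutter_b: The same cutter as cutter_b_mid: origin at the centre of its underside.
- cutter_c: The same cutter as cutter_c_mid: origin at the centre of its underside.
- dye_cup_0: Bystander: small white dye cup, 62 mm across and 32 mm high; origin at the centre of its underside. Leave alone.
- dye_cup_1: Bystander: a second dye cup of the same size. Leave alone.
- pot_left: Bystander: small pink and white dough pot, 59 mm across and 73 mm high, standing at the left of the work; origin under its centre. Leave alone.
- pot_right: Bystander: a similar dough pot, 57 mm across and 62 mm high, at the right. Leave alone.
Not all that is in view belongs to the job. What is meant by the cutter_a is not green, and is the smaller of those in its own colour.

How it is judged:
By the outcome, as a careful person would: the job done as asked, in the order asked, and still so for the second after the job is handed in, while the arm keeps its last pose, push and grip.
It also fails if it takes over 45 s, if anything falls off the work surface, if the arm or the gripper's body presses on something with over 40 N, if the wrist force passes 120 N, or if a joint passes its speed limit or range.

## Robot

A 7-joint arm with a two-finger parallel gripper is mounted at the origin on the work surface; the furniture and walls round the work are solid. World frame = base frame: x ahead of the robot, y to its left, z up, the work surface at z = 0. Lengths are in m, angles in rad, forces in N, time in s.
With the tool pointing down it reaches from about 0.4 to 0.9 m from the base axis. Payload 5.5 kg.
Tool frame: the origin (TCP) lies midway between the tips of the shut fingers; the grasp point (between the pads) lies 19 mm behind it; z points along the fingers, y is the line along which they close (so a half turn about z gives the same grasp; the last joint's range is limited). The gripper opens to 85 mm and grips with 20 to 120 N. Pads are 22 mm wide; open, the fingers measure 114 mm over their backs; the gripper's body (76 mm by 85 mm) begins 54 mm behind the grasp point. The pads swing forward as they close: fully open they stand 13 mm farther back than shut.
Start: joints at [-1.085, 0.501, -0.427, 1.55, 0.221, 1.138, -0.21], TCP at [0.144, 0.634, 0.197] pointing down, gripper open.
Joint ranges: [-2.88, 2.88], [-0.31, 2.03], [-1.54, 1.56], [0.2, 2.42], [-1.41, 4.55], [0.19, 2.02], [-2.57, 2.57]. Speed limits (rad/s): [2.57, 2.57, 3.14, 3.14, 3.14, 3.14, 3.14].

## Interface

Orientations are given as a unit quaternion [x, y, z, w].
In Python, from bench import sensors, cams, finish_job gives the robot as it stands.
- The arm moves only by the shell command python3 -m crank 'ROWS' [FORCE]. ROWS is a JSON object of lists of equal length, an entry for each row: "grip": the opening, from 0 (shut) to 1 (fully open); "offset": the shift along the tool's x, y, z in units of 0.02 m (1.0 is 0.02 m), a list of three; "dr": the turn, a rotation vector about the tool's x, y, z in units of pi/2 rad (1.0 is pi/2 rad), a list of three. In form: {"grip": [grip, ...], "offset": [[x, y, z], ...], "dr": [[wx, wy, wz], ...]}. A call has 1 to 12 rows; each row shifts and turns the commanded pose from where the row before left it, along the tool's axes as they then stand; what a row does not reach is not made up. A row lasts 1/12 s, in which the tool goes at most 41.7 mm and 7.16 degrees, less where a joint would pass 70% of its speed; a pose out of reach is approached as far as the arm can. A call with a number of a shift or a turn outside -1 to 1 is refused whole. A call with a gripper value outside its range is refused whole. The fingers move at their own pace and stop on an object; FORCE is the grip in N (left out, the last holds). Time passes only in rows, so rows that do not move let the fingers close. It gives the time, the measured TCP pose, the force, the opening and the grip force at its end, in the units of the state.
- sensors.observe(): the state, without advancing time (a new reading comes with each control period).
- cams.grab_frame(name): name is "side" or "top"; returns the picture (420x560x3 uint8, red, green, blue); there is no depth.
- cams.camera_info(name): a dict with "intrinsics" (3x3 intrinsics, pixels), "extrinsics" (4x4, takes a point from camera to world coordinates). Camera axes: x right, y down, z forward; pixel columns grow to the right and rows downward; lengths in m; the calibration is good to about 2 mm. A picture is of the moment at which its call begins. camera_info takes no time and is no camera call.
- finish_job(): hands the job in; it is judged then, once.
The state is a dict: "t": time; "joint_pos": joint angles; "joint_velocities": joint speeds; "tau": joint torques, N m; "tcp_pos": TCP position; "ee_rot": TCP orientation; "ft_force": force on the tool from outside, world axes, zero at the start; "moment": the same for the moment, N m; "grip_width": finger opening in m; "finger_force": force on a finger pad.
Only numpy, scipy, OpenCV 4.12 (cv2) and the standard library are available. Lean on these libraries where they do the work, as an engineer would, in place of code of your own. Each camera call takes 0.05 s, during which the arm holds its last target. There are 200 camera calls.

## Working session

There is one attempt and no reset: what is moved stays moved. The work goes in short steps, Python scripts to look and compute and a shell command to move; the robot and the scene stay as the last step left them, time stands still between calls to the robot, and variables do not carry over. Pictures are saved under pics/ and viewed, at most 10 in all, crops included, and the job is handed in when it is done.

```bash
mkdir -p pics; python3 - <<'E'
from bench import sensors,cams
import cv2,numpy as np
np.set_printoptions(precision=4,suppress=True)
for n in("top","side"):
    im=cams.grab_frame(n);cv2.imwrite(f"pics/{n}0.png",im[:,:,::-1])
    i=cams.camera_info(n);print(n,np.array(i["intrinsics"]),np.array(i["extrinsics"]))
print(sensors.observe())
E
```

```text
top [[462.8566   0.     283.2112]
 [  0.     462.8566 217.2262]
 [  0.       0.       1.    ]] [[-0.0253 -0.9884  0.1499  0.2469]
 [-0.9997  0.024  -0.0102  0.0777]
 [ 0.0065 -0.1501 -0.9887  1.8071]
 [ 0.      0.      0.      1.    ]]
side [[446.2274   0.     280.3017]
 [  0.     446.2274 207.3149]
 [  0.       0.       1.    ]] [[-0.9964  0.0617 -0.0588  0.5679]
 [ 0.0839  0.5894 -0.8034  1.1442]
 [-0.0149 -0.8054 -0.5925  0.9509]
 [ 0.      0.      0.      1.    ]]
{'t': 0.1, 'joint_pos': array([-1.0848,  0.5018, -0.4268,  1.5513,  0.2208,  1.1383, -0.2103]), 'joint_velocities': array([-0.0015, -0.0031,  0.0008, -0.0019, -0.0006, -0.0006,  0.0027]), 'tau': array([ -0.0109, -57.082 ,  -5.8386, -28.1751,   0.0105,   0.0057,
        -0.    ]), 'tcp_pos': array([0.1435, 0.6333, 0.1964]), 'ee_rot': array([ 0.1111,  0.9938, -0.0009, -0.0001]), 'ft_force': array([ 0.0269, -0.9868, -0.3299]), 'moment': array([ 0.0128,  0.0358, -0.0098]), 'finger_force': 0.0, 'grip_width': 0.08531003213187131}
```

View pics/top0.png

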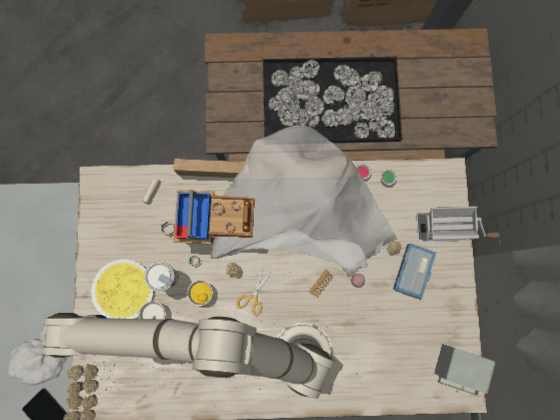

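View pics/side0.png

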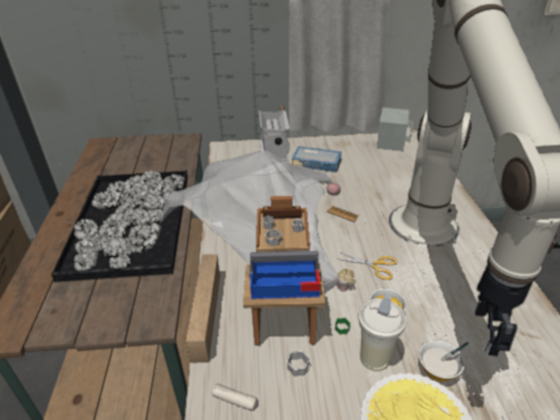

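The top view shows the stand at about (175-255, 190-242). The board is at its right with the scraper at (248,215), and the tote is at its left with the red corner near (181,235). Three tin cutters lie on the board. There are two look-alikes on the table: a tin cutter at (168,228) and a green one at (195,261). I'll enlarge both views.

```bash
cat > h.py <<'E'
import cv2,numpy as np
from bench import sensors,cams
np.set_printoptions(precision=4,suppress=True)
def ray(n,u,v):
    i=cams.camera_info(n);K=np.array(i["intrinsics"]);T=np.array(i["extrinsics"])
    return T[:3,3],T[:3,:3]@np.linalg.solve(K,[u,v,1.])
def onz(n,u,v,z):
    o,d=ray(n,u,v);return o+d*(z-o[2])/d[2]
def proj(n,p):
    i=cams.camera_info(n);K=np.array(i["intrinsics"]);T=np.array(i["extrinsics"])
    q=K@(T[:3,:3].T@(np.asarray(p)-T[:3,3]));return q[:2]/q[2]
def crop(n,out,x0,y0,w,h,s):
    im=cams.grab_frame(n)[:,:,::-1]
    cv2.imwrite(out,cv2.resize(im[y0:y0+h,x0:x0+w],None,fx=s,fy=s,interpolation=cv2.INTER_CUBIC))
E
python3 - <<'E'
from h import *
crop("top","pics/t1.png",160,180,104,75,7)
crop("side","pics/s1.png",230,185,110,110,5)
E
```

```text
(no output)
```

View pics/t1.png

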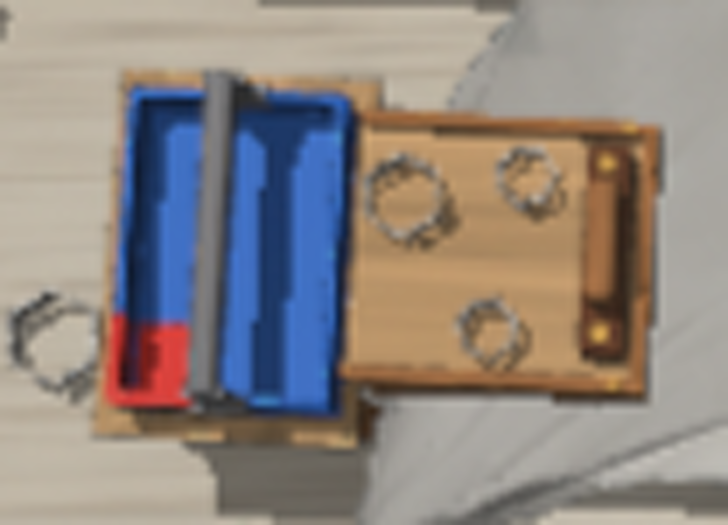

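View pics/s1.png

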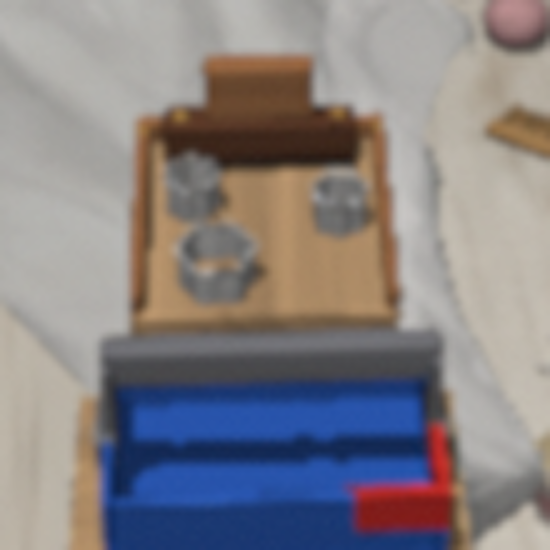

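The cutter candidates in the top view, full-frame pixels:

| Candidate | Pixel | Verdict |
|---|---|---|
| Tin on board, larger | (218,208) | cutter_a: tin, and smaller than the tin one on the table |
| Tin on table, largest | (168,228) | decoy |
| Green on table | (195,261) | decoy |
| Small tins on board | (235,205), (230,227) | cutter_b and cutter_c |

The enlarged crop confirms this. Next I'll work out the poses.

```bash
python3 - <<'E'
from h import *
T=lambda x,y,z:onz("top",160+(x+.5)/7-.5,180+(y+.5)/7-.5,z)
S=lambda x,y,z:onz("side",230+(x+.5)/5-.5,185+(y+.5)/5-.5,z)
P=lambda *a:print(*[np.round(x,4) for x in a])
ang=lambda p,q:np.degrees(np.arctan2(*(q-p)[1::-1]))
def both(name,t,s,z):
    a=T(*t,z);b=S(*s,z);P(name,a,b);return a,b
both("screw1",(605,162),(180,115),.245);both("screw2",(598,332),(342,115),.245)
s1,s2=T(605,162,.245),T(598,332,.245);print("scr ang",ang(s2,s1),"S",ang(S(342,115,.245),S(180,115,.245)))
r=[T(658,127,.23),T(644,398,.23),T(345,380,.23),T(358,112,.23)]
P("rims",*r);print("long",ang(r[0],r[3]),ang(r[1],r[2]),"end",ang(r[1],r[0]))
b1,b2=T(222,72,.257),T(203,408,.257);P("bar T",b1,b2,(b1+b2)/2,np.linalg.norm(b1-b2));print(ang(b2,b1))
c1,c2=S(103,337,.257),S(440,332,.257);P("bar S top edge(back)",c1,c2,(c1+c2)/2);print(ang(c2,c1))
# cutters top rim z=.237
both("a",(405,197),(217,240),.237);both("b",(527,178),(193,165),.237);both("c",(488,328),(340,182),.237)
t=[T(132,88,.208),T(352,95,.208),T(335,412,.208),T(108,403,.208)];P("tote",*t,sum(t)/4)
print(sensors.observe()["tcp_pos"])
E
```

```text
Traceback (most recent call last):
numpy._core._exceptions._UFuncNoLoopError: ufunc 'multiply' did not contain a loop with signature matching types (dtype('<U6'), dtype('float64')) -> None
```

```bash
python3 - <<'E'
from h import *
T=lambda x,y,z:onz("top",160+(x+.5)/7-.5,180+(y+.5)/7-.5,z)
S=lambda x,y,z:onz("side",230+(x+.5)/5-.5,185+(y+.5)/5-.5,z)
P=print
ang=lambda p,q:np.degrees(np.arctan2(*(q-p)[1::-1]))
def both(name,t,s,z):
    a=T(*t,z);b=S(*s,z);P(name,a,b);return a,b
both("screw1",(605,162),(180,115),.245);both("screw2",(598,332),(342,115),.245)
s1,s2=T(605,162,.245),T(598,332,.245);print("scr ang",ang(s2,s1),"S",ang(S(342,115,.245),S(180,115,.245)))
r=[T(658,127,.23),T(644,398,.23),T(345,380,.23),T(358,112,.23)]
P("rims",*r);print("long",ang(r[0],r[3]),ang(r[1],r[2]),"end",ang(r[1],r[0]))
b1,b2=T(222,72,.257),T(203,408,.257);P("bar T",b1,b2,(b1+b2)/2,np.linalg.norm(b1-b2));print(ang(b2,b1))
c1,c2=S(103,337,.257),S(440,332,.257);P("bar S top edge(back)",c1,c2,(c1+c2)/2);print(ang(c2,c1))
both("a",(405,197),(217,240),.237);both("b",(527,178),(193,165),.237);both("c",(488,328),(340,182),.237)
t=[T(132,88,.208),T(352,95,.208),T(335,412,.208),T(108,403,.208)];P("tote",*t,sum(t)/4)
E
```

```text
screw1 [0.5371 0.1878 0.245 ] [0.5369 0.1842 0.245 ]
screw2 [0.4532 0.1923 0.245 ] [0.4509 0.1932 0.245 ]
scr ang -3.0777938291573803 S -5.96941016846635
rims [0.5569 0.1624 0.23  ] [0.4221 0.1714 0.23  ] [0.4346 0.3174 0.23  ] [0.568  0.3108 0.23  ]
long 85.71011569843239 85.12971555521882 end -3.8036402917820027
bar T [0.584 0.373 0.257] [0.4195 0.3814 0.257 ] [0.5017 0.3772 0.257 ] 0.1646760745697682
-2.9134892358101294
bar S top edge(back) [0.5829 0.3699 0.257 ] [0.4275 0.3821 0.257 ] [0.5052 0.376  0.257 ]
-4.495256802087265
a [0.5235 0.2868 0.237 ] [0.5242 0.2809 0.237 ]
b [0.5315 0.2268 0.237 ] [0.5323 0.2182 0.237 ]
c [0.4576 0.2466 0.237 ] [0.4574 0.2404 0.237 ]
tote [0.5875 0.4275 0.208 ] [0.5813 0.3171 0.208 ] [0.4214 0.3257 0.208 ] [0.4286 0.438  0.208 ] [0.5047 0.377  0.208 ]
```

```bash
python3 -m crank '{"grip":[1,1,1,1,1,1,1,1,1,1,1,1],"offset":[[0,0,-1],[0,0,-1],[-0.9,-0.95,-0.5],[-0.9,-0.95,-0.5],[-0.9,-0.95,-0.5],[-0.9,-0.95,-0.5],[-0.9,-0.95,-0.5],[-0.9,-0.95,-0.5],[-0.9,-0.95,-0.5],[-0.9,-0.95,-0.5],[-0.9,-0.95,-0.5],[-0.9,-0.95,-0.5]],"dr":[[0,0,-0.047],[0,0,-0.047],[0,0,0],[0,0,0],[0,0,0],[0,0,0],[0,0,0],[0,0,0],[0,0,0],[0,0,0],[0,0,0],[0,0,0]]}'
cat >> h.py <<'E'
from scipy.spatial.transform import Rotation as R
def togo(p):
    s=sensors.observe();r=R.from_quat(s["ee_rot"])
    print("tcp",s["tcp_pos"],"yaw_y",np.degrees(np.arctan2(*r.as_matrix()[1::-1,1])),"zaxis",r.as_matrix()[:,2],"units",r.inv().apply(np.array(p)-s["tcp_pos"])/.02,"t",s["t"],"w",s["grip_width"],"F",s["ft_force"])
E
python3 -c "
from h import *
togo((.4945,.1895,.31))"
```

```text
t: 1.2
tcp_pos: [0.3093, 0.4297, 0.3378]
ee_rot: [0.037, 0.999, -0.0, -0.0]
ft_force: [0.0, 0.3, 0.3]
grip_width: 0.0853
finger_force: 0.0
tcp [0.3093 0.4297 0.3378] yaw_y 85.70452178476214 zaxis [-0.     -0.0001 -1.    ] units [-10.1313 -11.2845   1.3919] t 1.2 w 0.08531071297159615 F [0.0284 0.2856 0.2542]
```

```bash
python3 -m crank '{"grip":[1,1,1,1,1,1,1,1,1,1,1,1],"offset":[[-0.85,-0.95,0],[-0.85,-0.95,0],[-0.85,-0.95,0],[-0.85,-0.95,0],[-0.85,-0.95,0],[-0.85,-0.95,0],[-0.85,-0.95,0],[-0.85,-0.95,0.1],[-0.85,-0.95,0.1],[-0.85,-0.95,0.2],[-0.85,-0.95,0.3],[-0.78,-0.83,0.4]],"dr":[[0,0,0],[0,0,0],[0,0,0],[0,0,0],[0,0,0],[0,0,0],[0,0,0],[0,0,0],[0,0,0],[0,0,0],[0,0,0],[0,0,0]]}'
python3 -m crank '{"grip":[1,1],"offset":[[0,0,0],[0,0,0]],"dr":[[0,0,0],[0,0,0]]}'
python3 - <<'E'
from h import *
togo((.4945,.1895,.25))
for n,(x,y) in (("top",(160,180)),("side",(230,150))): 
    crop(n,f"pics/{n}2.png",x,y,104,130,4)
a,b=[cv2.imread(f"pics/{n}2.png") for n in("top","side")]
cv2.imwrite("pics/c2.png",np.hstack([a[:,:400],b[:,:400]])[:520])
E
```

```text
t: 2.2
tcp_pos: [0.495, 0.1893, 0.3156]
ee_rot: [0.038, 0.999, 0.0, 0.001]
ft_force: [0.8, 0.3, 0.3]
grip_width: 0.0858
finger_force: 0.0
t: 2.37
tcp_pos: [0.4941, 0.1893, 0.3145]
ee_rot: [0.039, 0.999, -0.0, -0.001]
ft_force: [0.3, 1.0, 0.6]
grip_width: 0.0857
finger_force: 0.0
tcp [0.4941 0.1893 0.3145] yaw_y 85.51142153899274 zaxis [-0.0017 -0.0007 -1.    ] units [-0.0257  0.015   3.2272] t 2.3667 w 0.08567122462931695 F [0.2568 0.956  0.6111]
```

View pics/c2.png

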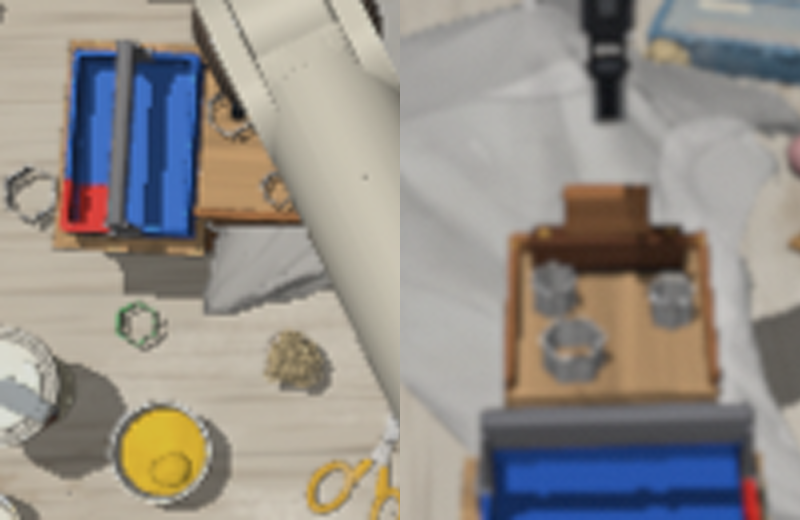

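The fingers stand over the middle of the rib: finger at x 607, rib 565–650 in the right-hand crop. I'm going down and pinching it.

```bash
python3 -m crank '{"grip":[1,1,1,1,1,0,0,0,0,0,0,0],"offset":[[0,0,0.6],[0,0,0.8],[0,0,0.8],[0,0,0.6],[0,0,0.4],[0,0,0],[0,0,0],[0,0,0],[0,0,0],[0,0,0],[0,0,0],[0,0,0]],"dr":[[0,0,0],[0,0,0],[0,0,0],[0,0,0],[0,0,0],[0,0,0],[0,0,0],[0,0,0],[0,0,0],[0,0,0],[0,0,0],[0,0,0]]}' 50
python3 -c "
from h import *
togo((.5022,.3231,.25))"
```

```text
t: 3.47
tcp_pos: [0.4941, 0.1908, 0.2518]
ee_rot: [0.038, 0.999, 0.0, 0.0]
ft_force: [-0.1, -0.3, 0.8]
grip_width: 0.0008
finger_force: 0.0
tcp [0.4941 0.1908 0.2518] yaw_y 85.69365142635955 zaxis [ 0.0006  0.0003 -1.    ] units [0.0946 6.6242 0.0913] t 3.4667 w 0.0007803598341179445 F [-0.1268 -0.3082  0.8454]
```

The fingers shut on nothing, so I'm looking.

```bash
python3 -c "
from h import *
crop('side','pics/s3.png',240,150,90,90,6)"
```

```text
(no output)
```

View pics/s3.png

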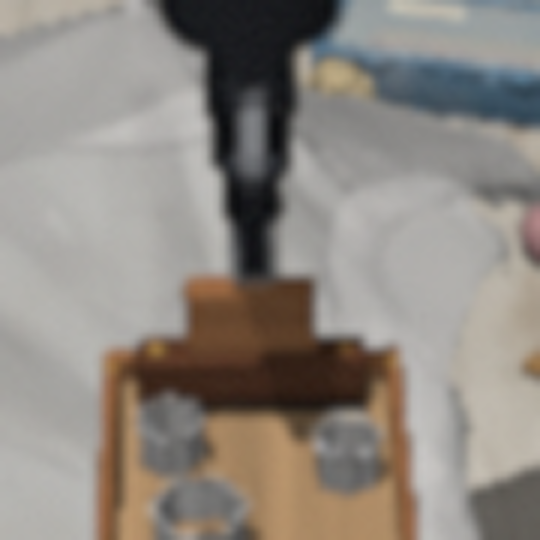

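```bash
python3 - <<'E'
from h import *
T=lambda x,y:ray("top",160+(x+.5)/7-.5,180+(y+.5)/7-.5)
S=lambda x,y:ray("side",240+(x+.5)/6-.5,150+(y+.5)/6-.5)
def tri(a,b):
    (o,d),(p,e)=a,b;k=np.linalg.lstsq(np.c_[d,-e],p-o,rcond=None)[0]
    return o+k[0]*d,p+k[1]*e
print("screw1",*tri(T(605,162),S(157,350)));print("screw2",*tri(T(598,332),S(347,352)))
o=sensors.observe()["tcp_pos"]
print("tcp px in crop",(proj("side",o)-[240,150]+.5)*6-.5)
for y in (.1795,.1895,.1995): print(y,"rib front top z.281",(proj("side",(.4945,y,.281))-[240,150]+.5)*6-.5, "top crop",(proj("top",(.4945,y,.281))-[160,180]+.5)*7-.5)
print("foot bottom front on board",(onz("side",240+(250+.5)/6-.5,150+(402+.5)/6-.5,.215)))
print("rib top back/front side",onz("side",240+250.5/6-.5,150+279/6-.5,.281),onz("side",240+250.5/6-.5,150+290/6-.5,.281))
print("rib front bottom",onz("side",240+250.5/6-.5,150+343/6-.5,.245))
print("rib top in top L/R",onz("top",160+583/7-.5,180+240/7-.5,.281),onz("top",160+618/7-.5,180+240/7-.5,.281))
E
```

```text
screw1 [0.5368 0.1877 0.2466] [0.5367 0.1877 0.2465]
screw2 [0.4535 0.1925 0.2428] [0.4524 0.1927 0.2426]
tcp px in crop [253.1479 338.8822]
0.1795 rib front top z.281 [249.0679 269.8866] top crop [618.1361 235.797 ]
0.1895 rib front top z.281 [251.0239 282.8698] top crop [597.153 236.299]
0.1995 rib front top z.281 [253.0069 296.0328] top crop [576.1672 236.8011]
foot bottom front on board [0.4958 0.1888 0.215 ]
rib top back/front side [0.4947 0.1861 0.281 ] [0.4954 0.1945 0.281 ]
rib front bottom [0.495  0.1843 0.245 ]
rib top in top L/R [0.4931 0.1965 0.281 ] [0.4927 0.1798 0.281 ]
```

```bash
python3 - <<'E'
from h import *
def mk(im,p,x0,y0,w,h,s):
    c=cv2.resize(im[y0:y0+h,x0:x0+w],None,fx=s,fy=s,interpolation=cv2.INTER_CUBIC)
    for q,col in p:
        u,v=(proj("side",q)-[x0,y0]+.5)*s-.5;cv2.circle(c,(int(u),int(v)),3,col,-1);print(q,u,v)
    return c
a=cv2.imread("pics/side0.png")
R0=R.from_quat([.1111,.9938,-.0009,-.0001]);o=np.array([.1435,.6333,.1964])
pts=[(o,(0,0,255))]+[(o+R0.apply([0,s*.0425,-.013]),(0,255,0)) for s in(1,-1)]+[(o+R0.apply([0,0,-.073]),(255,0,255))]
A=mk(a,pts,450,250,80,120,5)
s=sensors.observe();o=s["tcp_pos"]
B=mk(cams.grab_frame("side")[:,:,::-1],[(o,(0,0,255)),(o+[0,0,.073],(255,0,255))],240,130,80,120,5)
cv2.imwrite("pics/m4.png",np.hstack([A,B]))
E
```

```text
[0.1435 0.6333 0.1964] 142.51216137161845 497.50909654013424
[0.1529 0.6748 0.2093] 175.25839550037614 571.3056520702496
[0.1341 0.5919 0.2095] 128.0491172492246 389.8937148971002
[0.1435 0.6334 0.2694] 190.68487428913113 377.9995134783088
[0.4941 0.1908 0.2516] 210.87321086503533 382.3185200994541
[0.4941 0.1908 0.3246] 209.0327346284617 267.1404238865167
```

View pics/m4.png

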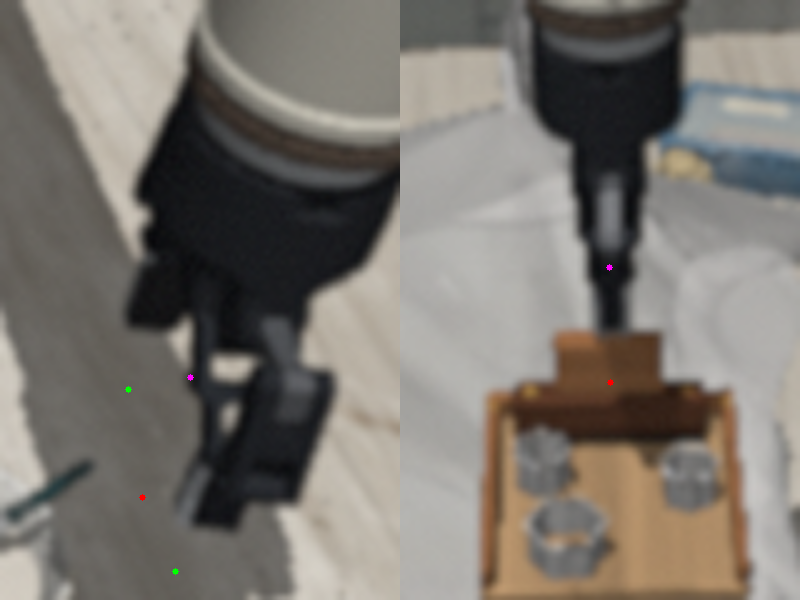

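The picture shows the finger tips ending about 10 px above the point the reported TCP projects to. That holds both at the start and now, and it corresponds to about 33 mm along the tool axis. So the real tips are about 33 mm short of the reported TCP, and they closed just above the rib. I'll open, go 30 mm deeper and pinch again.

```bash
python3 -m crank '{"grip":[1,1,1,1,1,1,1,1],"offset":[[0,0,-0.2],[0,0,0],[0,0,0],[0,0,0],[0,0,0.4],[0,0,0.6],[0,0,0.5],[0,0,0.2]],"dr":[[0,0,0],[0,0,0],[0,0,0],[0,0,0],[0,0,0],[0,0,0],[0,0,0],[0,0,0]]}' 50
python3 -m crank '{"grip":[0,0,0,0,0,0,0],"offset":[[0,0,0],[0,0,0],[0,0,0],[0,0,0],[0,0,0],[0,0,0],[0,0,0]],"dr":[[0,0,0],[0,0,0],[0,0,0],[0,0,0],[0,0,0],[0,0,0],[0,0,0]]}' 50
python3 -c "
from h import *
togo((.5022,.3231,.2218))"
```

```text
t: 4.23
tcp_pos: [0.4927, 0.1902, 0.2192]
ee_rot: [0.038, 0.999, -0.001, -0.001]
ft_force: [-1.4, -0.2, -0.2]
grip_width: 0.0858
finger_force: 0.0
t: 4.82
tcp_pos: [0.4942, 0.1909, 0.2218]
ee_rot: [0.038, 0.999, 0.0, 0.0]
ft_force: [0.6, 0.2, 1.4]
grip_width: 0.015
finger_force: 52.3
tcp [0.4942 0.1909 0.2218] yaw_y 85.69707665533424 zaxis [ 0.0007  0.0002 -1.    ] units [0.0972 6.623  0.0022] t 4.8167 w 0.014958516481999386 F [0.5926 0.2413 1.3692]
```

```bash
python3 -m crank '{"grip":[0,0,0,0,0,0,0,0,0,0,0,0],"offset":[[0,0.15,0],[0,0.3,0],[0,0.3,0],[0,0.3,0],[0,0.3,0],[0,0.3,0],[0,0.3,0],[0,0.3,0],[0,0.3,0],[0,0.3,0],[0,0.3,0],[0,0.3,0]],"dr":[[0,0,0],[0,0,0],[0,0,0],[0,0,0],[0,0,0],[0,0,0],[0,0,0],[0,0,0],[0,0,0],[0,0,0],[0,0,0],[0,0,0]]}'
python3 -m crank '{"grip":[0,0,0,0,0,0,0,0,0,0,0,0],"offset":[[0,0.3,0],[0,0.3,0],[0,0.3,0],[0,0.3,0],[0,0.3,0],[0,0.3,0],[0,0.3,0],[0,0.3,0],[0,0.3,0],[0,0.25,0],[0,0.15,0],[0,0,0]],"dr":[[0,0,0],[0,0,0],[0,0,0],[0,0,0],[0,0,0],[0,0,0],[0,0,0],[0,0,0],[0,0,0],[0,0,0],[0,0,0],[0,0,0]]}'
python3 - <<'E'
from h import *
togo((.5022,.3231,.2218))
crop("top","pics/ta.png",165,180,80,70,5);crop("side","pics/sa.png",240,180,80,120,5)
a,b=cv2.imread("pics/ta.png"),cv2.imread("pics/sa.png")
a=cv2.copyMakeBorder(a,0,b.shape[0]-a.shape[0],0,0,0);cv2.imwrite("pics/c5.png",np.hstack([a,b]))
E
```

```text
t: 5.82
tcp_pos: [0.4995, 0.2598, 0.2218]
ee_rot: [0.038, 0.999, -0.0, 0.0]
ft_force: [-1.0, -4.0, 5.9]
grip_width: 0.0151
finger_force: 52.9
t: 6.82
tcp_pos: [0.5037, 0.3229, 0.2217]
ee_rot: [0.037, 0.999, 0.0, 0.0]
ft_force: [-0.1, -1.4, 4.9]
grip_width: 0.0149
finger_force: 52.8
tcp [0.5037 0.3229 0.2217] yaw_y 85.76898855105026 zaxis [ 0.0004  0.0006 -1.    ] units [ 0.0756  0.0025 -0.0049] t 6.8167 w 0.014869242349900051 F [-0.0677 -1.3549  4.9275]
```

View pics/c5.png

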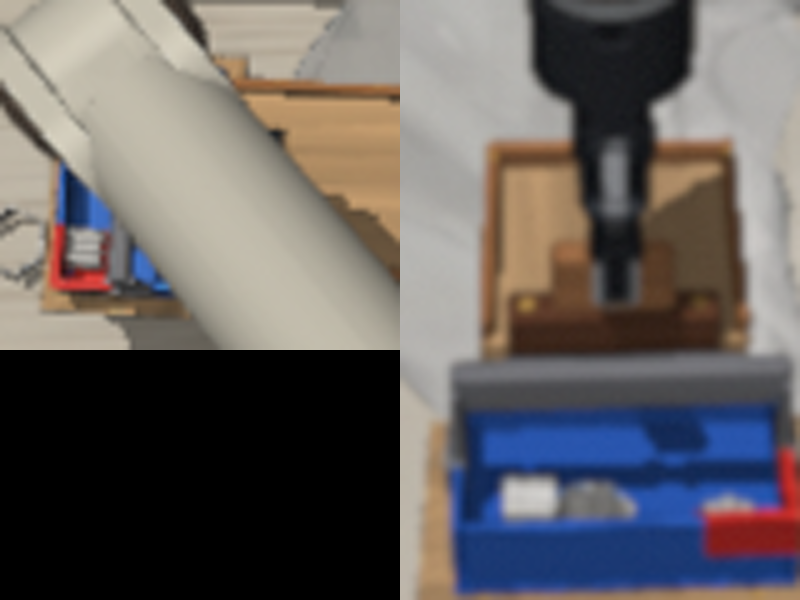

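All three cutters are in the tote, at (530,497), (595,500) and (730,505) in the right-hand crop, and the board is empty. I'll pull the scraper back onto the board, release it and rise.

```bash
python3 -m crank '{"grip":[0,0,0,0,0,0,0,0,0,1,1,1],"offset":[[0,-0.25,0],[0,-0.45,0],[0,-0.5,0],[0,-0.5,0],[0,-0.5,0],[0,-0.5,0],[0,-0.5,0],[0,-0.3,0],[0,0,0],[0,0,0],[0,0,0],[0,0,0]],"dr":[[0,0,0],[0,0,0],[0,0,0],[0,0,0],[0,0,0],[0,0,0],[0,0,0],[0,0,0],[0,0,0],[0,0,0],[0,0,0],[0,0,0]]}'
python3 -m crank '{"grip":[1,1,1,1,1,1,1,1],"offset":[[0,0,0],[0,0,0],[0,0,-0.4],[0,0,-0.8],[0,0,-1],[0,0,-1],[0,0,-0.8],[0,0,0]],"dr":[[0,0,0],[0,0,0],[0,0,0],[0,0,0],[0,0,0],[0,0,0],[0,0,0],[0,0,0]]}'
python3 - <<'E'
from h import *
im=cams.grab_frame("side");cv2.imwrite("pics/side6.png",im[:,:,::-1])
hsv=cv2.cvtColor(im,cv2.COLOR_RGB2HSV)
# grey bar: low saturation, dark-mid value
m=((hsv[...,1]<50)&(hsv[...,2]>60)&(hsv[...,2]<135)).astype(np.uint8)
m[:240]=0;m[280:]=0;m[:,:240]=0;m[:,330:]=0
c=max(cv2.findContours(m,0,2)[0],key=cv2.contourArea);x,y,w,h=cv2.boundingRect(c);print(x,y,w,h)
up=[];lo=[]
for u in range(x+6,x+w-6):
    v=np.where(m[:,u])[0];up.append((u,v.min()-.5));lo.append((u,v.max()+.5))
f=np.polyfit(*np.array(up).T,1);g=np.polyfit(*np.array(lo).T,1)
for u in(x+2,x+w/2-.5,x+w-3):
    print("back top",onz("side",u,np.polyval(f,u),.257),"front bottom",onz("side",u,np.polyval(g,u),.233))
print("L/R ends",onz("side",x-.5,np.polyval(f,x),.257),onz("side",x+w-.5,np.polyval(f,x+w),.257))
togo((.503,.380,.26))
E
```

```text
t: 7.92
tcp_pos: [0.4978, 0.2501, 0.2203]
ee_rot: [0.038, 0.999, -0.001, -0.001]
ft_force: [0.1, -0.2, -1.1]
grip_width: 0.0509
finger_force: 0.0
t: 8.58
tcp_pos: [0.5004, 0.2528, 0.3059]
ee_rot: [0.037, 0.999, 0.002, 0.003]
ft_force: [0.9, -0.5, 1.1]
grip_width: 0.0854
finger_force: 0.0
249 250 71 29
back top [0.581  0.3682 0.257 ] front bottom [0.5841 0.4267 0.233 ]
back top [0.5047 0.373  0.257 ] front bottom [0.5075 0.4014 0.233 ]
back top [0.4282 0.3778 0.257 ] front bottom [0.4269 0.3747 0.233 ]
L/R ends [0.5868 0.3678 0.257 ] [0.4224 0.3781 0.257 ]
tcp [0.4996 0.2524 0.3038] yaw_y 85.70909525963243 zaxis [ 0.0038  0.002  -1.    ] units [0.3179 6.3692 2.2036] t 8.6333 w 0.08552418266759625 F [ 0.0647  0.0517 -0.5996]
```

```bash
python3 -m crank '{"grip":[1,1,1,1,1,1,1,1,1,1,1,1],"offset":[[0,0.4,0],[0,0.8,0],[0.05,1,0],[0.05,1,0],[0.05,1,0],[0.05,1,0],[0.05,0.8,0],[0,0.37,0],[0,0,0.5],[0,0,0.8],[0,0,0.8],[0,0,0.4]],"dr":[[0,0,0],[0,0,0],[0,0,0],[0,0,0],[0,0,0],[0,0,0],[0,0,0],[0,0,0],[0,0,0],[0,0,0],[0,0,0],[0,0,0]]}'
python3 -c "
from h import *
togo((.5045,.380,.194))
crop('side','pics/s7.png',235,170,95,130,4)"
```

```text
t: 9.63
tcp_pos: [0.5022, 0.3766, 0.2479]
ee_rot: [0.038, 0.999, -0.002, -0.002]
ft_force: [-0.0, -0.6, -0.3]
grip_width: 0.0855
finger_force: 0.0
tcp [0.5022 0.3766 0.2479] yaw_y 85.62523067701682 zaxis [-0.0034 -0.0036 -1.    ] units [-0.1108  0.1906  2.6931] t 9.6333 w 0.08552469727198754 F [-0.0446 -0.6082 -0.3128]
```

View pics/s7.png

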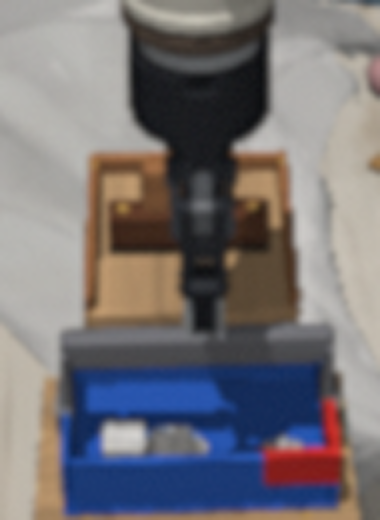

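The scraper stands upright on the board, and the fingers straddle the bar near its middle: finger at x 205, bar 62–335. I'll go down and pinch.

```bash
python3 -m crank '{"grip":[1,1,1,1,0,0,0,0,0,0,0,0],"offset":[[-0.1,0.17,0.6],[0,0,0.8],[0,0,0.8],[0,0,0.4],[0,0,0],[0,0,0],[0,0,0],[0,0,0],[0,0,0],[0,0,0],[0,0,0],[0,0,0]],"dr":[[0,0,0],[0,0,0],[0,0,0],[0,0,0],[0,0,0],[0,0,0],[0,0,0],[0,0,0],[0,0,0],[0,0,0],[0,0,0],[0,0,0]]}' 100
python3 -c "
from h import *
togo((.5045,.380,.194))"
```

```text
t: 10.68
tcp_pos: [0.5059, 0.3827, 0.2006]
ee_rot: [0.038, 0.999, 0.001, 0.001]
ft_force: [-0.6, -0.8, 6.4]
grip_width: 0.012
finger_force: 98.5
tcp [0.5059 0.3827 0.2006] yaw_y 85.69682444090016 zaxis [ 0.0016  0.001  -1.    ] units [ 0.0608 -0.138   0.3289] t 10.6833 w 0.012028461258393658 F [-0.5656 -0.7729  6.3963]
```

Gripped at 98 N. I'll lift with a small shift away from the board, then tilt towards the red corner, which is tool +x, +y.

```bash
python3 -m crank '{"grip":[0,0,0,0,0,0,0,0,0,0,0,0],"offset":[[0,0,-0.2],[0,0,-0.4],[0,0,-0.5],[0,0,-0.5],[0,0.1,-0.5],[0,0.2,-0.5],[-0.1,0.25,-0.5],[-0.1,0.25,-0.4],[-0.1,0.25,-0.3],[-0.1,0.2,0],[-0.1,0.05,0],[0,0,0]],"dr":[[0,0,0],[0,0,0],[0,0,0],[0,0,0],[0,0,0],[0,0,0],[0,0,0],[0,0,0],[0,0,0],[0,0,0],[0,0,0],[0,0,0]]}' 110
python3 -c "
from h import *
togo((.5045,.380,.194));print(sensors.observe()['joint_pos'])"
```

```text
t: 11.68
tcp_pos: [0.5173, 0.4075, 0.2745]
ee_rot: [0.037, 0.999, -0.0, -0.0]
ft_force: [-0.8, -0.5, -4.7]
grip_width: 0.0114
finger_force: 107.5
tcp [0.5173 0.4075 0.2745] yaw_y 85.70809002770262 zaxis [-0.0009 -0.0008 -1.    ] units [ 0.5323 -1.4156  4.0261] t 11.6833 w 0.011392154926347991 F [-0.7979 -0.4836 -4.6992]
[-0.5481  0.4362 -0.2267  1.4393  0.0993  1.2785  0.7129]
```

```bash
python3 -m crank '{"grip":[0,0,0,0,0,0,0,0,0,0,0,0],"offset":[[0,0,0],[0,0,0],[0,0,0],[0,0,0],[0,0,0],[0,0,0],[0,0,0],[0,0,0],[0,0,0],[0,0,0],[0,0,0],[0,0,0]],"dr":[[0.0154,-0.0231,0],[0.0154,-0.0231,0],[0.0154,-0.0231,0],[0.0154,-0.0231,0],[0.0154,-0.0231,0],[0.0154,-0.0231,0],[0.0154,-0.0231,0],[0.0154,-0.0231,0],[0.0154,-0.0231,0],[0.0154,-0.0231,0],[0.0154,-0.0231,0],[0.0154,-0.0231,0]]}'
python3 -m crank '{"grip":[0,0,0,0,0,0,0,0,0,0,0,0],"offset":[[0,0,0],[0,0,0],[0,0,0],[0,0,0],[0,0,0],[0,0,0],[0,0,0],[0,0,0],[0,0,0],[0,0,0],[0,0,0],[0,0,0]],"dr":[[0,0,0],[0,0,0],[0,0,0],[0,0,0],[0,0,0],[0,0,0],[0,0,0],[0,0,0],[0,0,0],[0,0,0],[0,0,0],[0,0,0]]}'
python3 -m crank '{"grip":[0,0,0,0,0,0,0,0,0,0,0,0],"offset":[[0,0,0],[0,0,0],[0,0,0],[0,0,0],[0,0,0],[0,0,0],[0,0,0],[0,0,0],[0,0,0],[0,0,0],[0,0,0],[0,0,0]],"dr":[[0,0,0],[0,0,0],[0,0,0],[0,0,0],[0,0,0],[0,0,0],[0,0,0],[0,0,0],[0,0,0],[0,0,0],[0,0,0],[0,0,0]]}'
python3 - <<'E'
from h import *
togo((.5045,.380,.194))
s=sensors.observe();r=R.from_quat(s["ee_rot"]).as_matrix();print("tilt",np.degrees(np.arccos(-r[2,2])),s["joint_pos"])
A=r@np.diag([1,-1,-1]) # tote axes in world (x=tool x, y=-tool y, z=-tool z)
g=s["tcp_pos"]-r[:,2]*.050   # bar middle estimate
for n,p in (("inner red",(.075,-.05,-.077)),("outer red",(.08,-.055,-.082)),("outer +x+y",(.08,.055,-.082)),("rim red",(.08,-.055,-.037))):
    q=g+A@np.array(p);print(n,q,"side px",proj("side",q),"top px",proj("top",q))
crop("top","pics/tb.png",150,180,100,80,4);crop("side","pics/sb.png",230,180,100,145,4)
a,b=cv2.imread("pics/tb.png"),cv2.imread("pics/sb.png")
a=cv2.copyMakeBorder(a,0,b.shape[0]-a.shape[0],0,0,0);cv2.imwrite("pics/c8.png",np.hstack([a,b]))
E
```

```text
t: 12.68
tcp_pos: [0.5167, 0.4072, 0.2745]
ee_rot: [0.036, 0.965, -0.152, 0.21]
ft_force: [-0.6, 0.6, -4.6]
grip_width: 0.0118
finger_force: 107.7
t: 13.68
tcp_pos: [0.5172, 0.4075, 0.2754]
ee_rot: [0.036, 0.965, -0.151, 0.21]
ft_force: [0.2, -1.4, -2.6]
grip_width: 0.0116
finger_force: 107.7
t: 14.68
tcp_pos: [0.5173, 0.4074, 0.2754]
ee_rot: [0.036, 0.965, -0.151, 0.21]
ft_force: [-0.6, -0.0, -3.4]
grip_width: 0.0119
finger_force: 107.7
tcp [0.5173 0.4074 0.2754] yaw_y 82.00815291114358 zaxis [ 0.3938 -0.3076 -0.8662] units [ 2.2631 -0.262   3.6954] t 14.6833 w 0.011877500996474177 F [-0.6448 -0.0152 -3.3563]
tilt 29.98173519739714 [-0.9114  0.4323 -0.136   1.5566  0.6023  1.2882  0.2467]
inner red [0.4664 0.4472 0.207 ] side px [304.0992 288.0246] top px [172.5198 226.4493]
outer red [0.4645 0.4504 0.1992] side px [305.063  291.4283] top px [172.0947 227.3041]
outer +x+y [0.4498 0.3458 0.2297] side px [305.7655 250.0423] top px [200.5815 229.6702]
rim red [0.4467 0.4643 0.2381] side px [314.247  283.1619] top px [165.3272 231.0893]
```

View pics/c8.png

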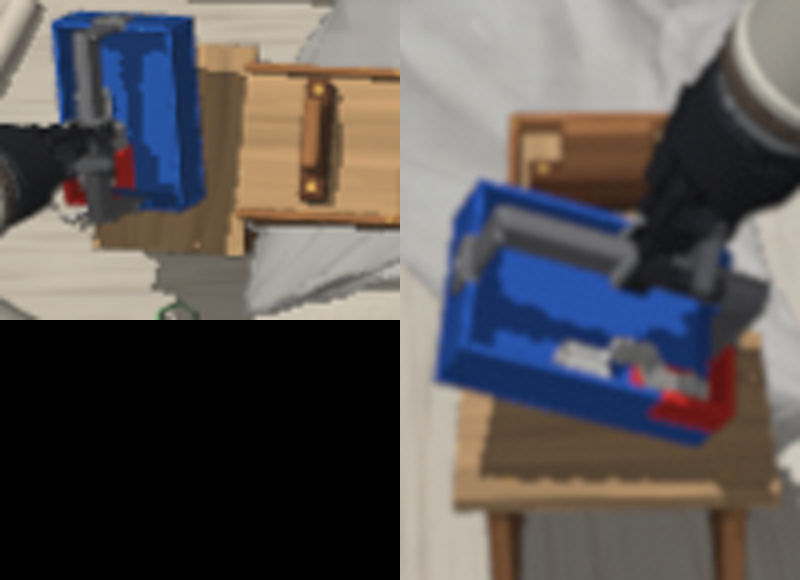

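The tote hangs tilted at 30°, with its red bottom corner at (700,443) in the right-hand crop, where the model predicted it. It is clear of the stand, and the scraper stands on the board. The cutters are clustered near the corner at (590,358), (635,352) and (680,378). I'll work out where they sit in the tote frame.

```bash
cat > cut.py <<'E'
from h import *
def run():
    s=sensors.observe();r=R.from_quat(s["ee_rot"]).as_matrix();A=r@np.diag([1,-1,-1]);g=s["tcp_pos"]-r[:,2]*.050
    print("t",s["t"],"tilt",np.degrees(np.arccos(-r[2,2])),"corner z",(g+A@[.075,-.05,-.077])[2])
    im=cams.grab_frame("side");hsv=cv2.cvtColor(im,cv2.COLOR_RGB2HSV)
    def tote(u,v,h):
        o,d=ray("side",u,v);o=A.T@(o-g)+[0,0,.082];d=A.T@d;return o+d*(h-o[2])/d[2]
    poly=np.array([proj("side",g+A@np.array([x,y,-.066])) for x,y in((-.075,-.05),(.075,-.05),(.075,.05),(-.075,.05))])
    m=np.zeros(im.shape[:2],np.uint8);cv2.fillConvexPoly(m,np.round(poly).astype(int),1)
    c=((hsv[...,1]<70)&(hsv[...,2]>70)&(m>0)).astype(np.uint8)
    vs,us=np.where(c)
    G=[[' ']*26 for _ in range(18)]
    print("cols x -75..75 by 6mm, rows y +50 (top)..-50")
    for u,v in zip(us,vs):
        p=tote(u,v,.016)
        i,j=int((.05-p[1])/.006),int((p[0]+.075)/.006)
        if 0<=i<18 and 0<=j<26:G[i][j]='W' if hsv[v,u,2]>170 else 'g'
    print("\n".join("|"+"".join(x)+"|" for x in G))
    n,l,st,ce=cv2.connectedComponentsWithStats(c)
    for k in range(1,n):
        if st[k,4]>8:print(st[k],ce[k],tote(*ce[k],.016)*1000)
run()
E
python3 cut.py
```

```text
t 14.7833 tilt 29.982347916569847 corner z 0.20695322249756593
cols x -75..75 by 6mm, rows y +50 (top)..-50
|  ggggggggggggggg      ggg|
| gggggggggggggggg      ggg|
| ggg  ggg g ggggg         |
|ggg g      g  gg          |
|ggg                       |
|gg                        |
|gg                        |
|gg                        |
|                          |
|                ggg       |
|              gggggg      |
|          ggggggggggg  g  |
|         gggggggg ggggggg |
|         gggWgg   ggggggg |
|         gggggW   ggg     |
|                          |
|                          |
|                          |
[246 233  43  18 254] [264.7953 240.685 ] [-32.2666  37.7463  16.    ]
[304 247   4   6  19] [305.4211 249.3684] [71.2508 45.4334 16.    ]
[269 265  38  14 236] [286.7754 270.6144] [ 25.7964 -24.225   16.    ]
```

One cutter trails about 80 mm from the corner along the -y wall, held up by the middle one. I'll swing the tilt to pure +x for about a second and then back.

```bash
python3 -m crank '{"grip":[0,0,0,0,0,0,0,0,0,0,0,0],"offset":[[0,0,0],[0,0,0],[0,0,0],[0,0,0],[0,0,0],[0,0,0],[0,0,0],[0,0,0],[0,0,0],[0,0,0],[0,0,0],[0,0,0]],"dr":[[-0.031,-0.011,0],[-0.031,-0.011,0],[-0.031,-0.011,0],[-0.031,-0.011,0],[-0.031,-0.011,0],[-0.031,-0.011,0],[0,0,0],[0,0,0],[0,0,0],[0,0,0],[0,0,0],[0,0,0]]}'
python3 cut.py
python3 -m crank '{"grip":[0,0,0,0,0,0,0,0,0,0,0,0],"offset":[[0,0,0],[0,0,0],[0,0,0],[0,0,0],[0,0,0],[0,0,0],[0,0,0],[0,0,0],[0,0,0],[0,0,0],[0,0,0],[0,0,0]],"dr":[[0,0,0],[0,0,0],[0.031,0.011,0],[0.031,0.011,0],[0.031,0.011,0],[0.031,0.011,0],[0.031,0.011,0],[0.031,0.011,0],[0,0,0],[0,0,0],[0,0,0],[0,0,0]]}'
python3 -m crank '{"grip":[0,0,0,0,0,0,0,0,0,0],"offset":[[0,0,0],[0,0,0],[0,0,0],[0,0,0],[0,0,0],[0,0,0],[0,0,0],[0,0,0],[0,0,0],[0,0,0]],"dr":[[0,0,0],[0,0,0],[0,0,0],[0,0,0],[0,0,0],[0,0,0],[0,0,0],[0,0,0],[0,0,0],[0,0,0]]}'
python3 cut.py
```

```text
t: 15.83
tcp_pos: [0.5173, 0.4081, 0.2751]
ee_rot: [-0.003, 0.965, -0.011, 0.262]
ft_force: [-0.1, 0.1, -3.4]
grip_width: 0.0118
finger_force: 108.0
t 15.8333 tilt 30.418147569545482 corner z 0.21277457104930844
cols x -75..75 by 6mm, rows y +50 (top)..-50
|  gg                      |
|gggg                      |
|ggg                       |
|ggg                       |
|ggg                       |
|gg                gggg    |
|g                gggggg   |
|g               gggggggg  |
|g              ggggggggg  |
|               gggggggg   |
|              ggggggggggg |
|              gggggggggg  |
|                          |
|                          |
|                          |
|                          |
|                          |
|                          |
[246 237  10  13  75] [249.5333 241.7333] [-66.2942  30.1442  16.    ]
[281 260  24  15 187] [292.2781 267.2567] [41.5568 -4.9561 16.    ]
t: 16.88
tcp_pos: [0.5173, 0.4069, 0.2757]
ee_rot: [0.036, 0.965, -0.151, 0.21]
ft_force: [-0.0, -0.6, -3.7]
grip_width: 0.012
finger_force: 108.2
t: 17.72
tcp_pos: [0.5173, 0.4075, 
[... 243 characters left out ...]
gg|
| gggggggggggggggg      ggg|
| ggg  gggggg gggg       g |
|ggg g  g      gg          |
|ggg            g          |
|gg                   ggg  |
|gg                  gggggg|
|gg                 ggggggg|
|                  gggggggg|
|                  gg   gg |
|                  ggg  gg |
|                 gggggggg |
|                ggggggggg |
|                ggggggggg |
|                ggggg     |
|                          |
|                          |
|                          |
[246 233  43  19 254] [264.811  240.6969] [-32.2282  37.7753  16.    ]
[304 247   4   6  20] [305.4 249.5] [71.2032 45.0984 16.    ]
[285 259  23  20 259] [297.5946 269.3012] [ 52.3852 -13.4947  16.    ]
```

The cutters are now bunched in the red corner, within x 20–75 and y +15 to -50 mm. I'll lower about 12 mm, settle and check.

```bash
python3 -m crank '{"grip":[0,0,0,0,0,0,0,0,0,0,0,0],"offset":[[0.06,0.04,0.13],[0.06,0.04,0.13],[0.06,0.04,0.13],[0.06,0.04,0.13],[0,0,0],[0,0,0],[0,0,0],[0,0,0],[0,0,0],[0,0,0],[0,0,0],[0,0,0]],"dr":[[0,0,0],[0,0,0],[0,0,0],[0,0,0],[0,0,0],[0,0,0],[0,0,0],[0,0,0],[0,0,0],[0,0,0],[0,0,0],[0,0,0]]}'
python3 -m crank '{"grip":[0,0,0,0,0,0,0,0,0,0],"offset":[[0,0,0],[0,0,0],[0,0,0],[0,0,0],[0,0,0],[0,0,0],[0,0,0],[0,0,0],[0,0,0],[0,0,0]],"dr":[[0,0,0],[0,0,0],[0,0,0],[0,0,0],[0,0,0],[0,0,0],[0,0,0],[0,0,0],[0,0,0],[0,0,0]]}'
python3 cut.py
```

```text
t: 18.77
tcp_pos: [0.5174, 0.4074, 0.2636]
ee_rot: [0.036, 0.965, -0.151, 0.21]
ft_force: [0.0, -0.8, -3.5]
grip_width: 0.0115
finger_force: 108.2
t: 19.6
tcp_pos: [0.5174, 0.4073, 0.2635]
ee_rot: [0.036, 0.965, -0.151, 0.21]
ft_force: [0.6, 0.5, -3.3]
grip_width: 0.0121
finger_force: 108.2
t 19.6 tilt 29.9818396755137 corner z 0.19505284588581911
cols x -75..75 by 6mm, rows y +50 (top)..-50
|  ggggggggggggggg    ggggg|
| gggggggggggggggg      ggg|
| ggg   g      ggg      gg |
|gggggg gg gg ggg          |
|ggg            g          |
|ggg                   gg  |
|gg                  gggggg|
|gg                 ggggggg|
|                  gg gggg |
|                  gg   gg |
|                  ggg  gg |
|                ggggggggg |
|                ggggggggg |
|                gWggggggg |
|                ggggg     |
|                          |
|                          |
|                          |
[246 237  43  19 255] [265.2941 244.7608] [-31.2961  37.5617  16.    ]
[304 251   4   6  21] [305.3333 253.619 ] [71.4702 43.9981 16.    ]
[285 263  23  20 259] [297.4015 273.1236] [ 52.1913 -13.8497  16.    ]
```

```bash
python3 -c "
from bench import finish_job
print(finish_job())"
```

```text
the job is handed in; nothing more can be done
None
```

I handed the job in at about 19.6 s: the three cutters lie together in the tote's red corner, the tote is held still at 30° with that corner about 3 cm above the deck and clear of the stand, and the scraper stands on the board; the final state was checked from masks and sensor readings only, and no verdict came back.

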